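Hang the ear defenders on the gear rack

ROBOT

A 6-joint arm with a two-finger parallel gripper is mounted at the origin on the work surface. World frame = base frame: x ahead of the robot, y to its left, z up, the work surface at z = 0. Lengths are in m, angles in degrees, forces in N, time in s.
With the tool pointing down it reaches from about 0.325 to 0.85 m from the base axis. Payload 15.5 kg.
Tool frame: the origin (TCP) lies midway between the tips of the shut fingers; the grasp point (between the pads) lies 19 mm behind it; z points along the fingers, y is the line along which they close (so a half turn about z gives the same grasp; the last joint's range is limited). The gripper opens to 91 mm and grips with 3 to 60 N. Pads are 32 mm wide; open, the fingers measure 118 mm over their backs; the gripper's body (76 mm by 178 mm) begins 60 mm behind the grasp point.
Start: joints at [68.497, 28.281, 77.091, -0, 74.628, -5.472], TCP at [0.173, 0.601, 0.214] pointing down, gripper open.
Joint ranges: [-166.48, 166.48], [-47.26, 123.95], [12.59, 153.08], [-70.14, 250.14], [6.76, 159.57], [-176.63, 176.63]. Speed limits (degrees/s): [108.29, 108.29, 147.25, 172.46, 172.46, 172.46].

INTERFACE

Orientations are given as a 3x3 rotation matrix whose columns are the frame's x, y, z axes.
In Python, from bench import ctrl gives the robot as it stands. The module is installed in compiled form; this text tells all that it offers. Calls block until the motion is done:
- ctrl.goto(position, orientation): joint-space move of the TCP to a pose.
- ctrl.move_l(position, vel=0.15, ori=None, contact_N=None): straight line of the TCP; ori=None keeps the orientation; vel is the mean speed in m/s. With contact_N (N) it stops when the force on the tool has changed by that much, and returns True; else False.
- ctrl.movej(angles): joint-space move.
- ctrl.command_gripper(opening): opening from 0.0 (shut) to 1.0 (fully open); the grip force is fixed at half the most; returns when the fingers have stopped.
- ctrl.sleep(seconds).
- ctrl.ik(position, orientation): joint angles nearest the present ones, or None.
- ctrl.read_camera(name): name is "scene" or "top"; returns the picture (420x560x3 uint8, blue, green, red); there is no depth.
- ctrl.camera_params(name): a dict with "fx", "fy", "cx", "cy" (pixels), "pose" (4x4, takes a point from camera to world coordinates). Camera axes: x right, y up, looking along -z (the intrinsics and any distortion apply to the point x, -y, -z); pixel columns grow to the right and rows downward; lengths in m; the calibration is good to about 2 mm. A picture is of the moment at which its call begins. camera_params takes no time and is no camera call.
A pose or a line that the arm cannot do raises ctrl.MotionError and nothing moves.
- ctrl.sign_off(): hands the job in; it is judged then, once.
Readings, each from a call of its own:
- ctrl.current_t(): time.
- ctrl.current_q(): joint angles.
- ctrl.current_dq(): joint speeds.
- ctrl.current_effort(): joint torques, N m.
- ctrl.current_tool_pos(): TCP position.
- ctrl.current_eef_rot(): TCP orientation.
- ctrl.current_contact_force(): force on the tool from outside, world axes, zero at the start.
- ctrl.current_wrist_torque(): the same for the moment, N m.
- ctrl.current_grip_width(): opening from 0.0 (shut) to 1.0 (fully open).
- ctrl.current_grasp_force(): force on a finger pad.
Only numpy, scipy, OpenCV 4.12 (cv2) and the standard library are available. Lean on these libraries where they do the work, as an engineer would, in place of code of your own. Each camera call takes 0.05 s, during which the arm holds its last target. There are 200 camera calls.

TASK

Hang the blue ear defenders over the green sleeve of the rack's lower rail, headband across the rail and one ear cup on each side, and leave them hanging there freely and still. The wire shelf sits close above the rail, so work them in underneath it without forcing them against the rack or the rail. Leave the orange pair hanging, and the jar, the can and the spanner where they are.

Things in the scene. Friction and masses are not known exactly. Their poses are not given: they have to be found in the camera images.
- blue_headset: Rigid blue ear defenders standing on their two cups. Origin midway between the cups at the level of their undersides; z up through the crown, y across the band. Arch in own x-z plane, 156 mm (x), 169 mm tall. Cups at x = +-(47 to 78) mm, 62 mm in y, 78 mm tall. Black band 26 mm wide (y), 8 mm thick. Symmetric under a half turn about z. About 0.2 kg.
- blue_grip (a point): Centre of the blue crown block on top of the band, at (0, 0, 155) mm of the blue ear defenders; block 44 mm (x) by 28 mm (y), from z = 141 to 169 mm: the place to grip.
- blue_crown (a point): Peak of the underside of the blue pair's band, which forms an inverted V (sides falling at 42 degrees, 24 mm to either side in x, then flatter to the cups) that saddles the rail, at (0, 0, 135) mm of the blue ear defenders. Hanging on the sleeve it lies 17 mm above the sleeve's axis.
- rack: Red tube rack fixed on the bench, open at front and back. Origin on the bench under the middle of the rail; x points away from its front, y along the rail, z up. Steel rail, 20 mm diameter, axis x = 0, z = 190 mm, between brackets at y = +-180 mm (16 mm wide, from x = -15 mm back). Uprights 25 mm square, 330 mm tall, at x = 85, y = +-180 mm.
- shelf_front (a point): Middle of the foremost of the wire shelf's four bars, straight above the rail (rack x = 0, z = 326 mm). Bars 12 mm diameter along the rack's y, at x = 0, 45, 90, 135 mm; clear height between rail and bar 120 mm.
- sleeve: Green sleeve on the rail, 80 mm long, 26 mm diameter, fixed. Origin in its middle on the rail axis (190 mm above the bench); y along the rail, x away from the rack's front, z up. It sits on the left or the right half of the rail, 75 to 86 mm from the middle.
- orange_headset: Orange ear defenders of the same shape and size, hanging over the other half of the rail; origin level with the undersides of the cups, z up. To be left alone.
- jar: Amber jar with white lid, 72 mm diameter, 100 mm tall, on the bench; origin at the centre of its underside. To be left alone.
- can: Yellow can, 60 mm diameter, 150 mm tall, on the bench; origin at the centre of its underside. To be left alone.
- spanner: Steel spanner, 190 mm long, lying along its x on the bench in front of the rack, under 25 mm high; origin at the middle of its underside. To be left alone.
Things that resemble listed ones, but are neither listed nor needed, are in the scene too. Leave any pink or yellow look-alike of the blue_headset alone.

How it is judged (in metres and radians):
At the end, for the whole second after the job is handed in: Blue pair hangs still on the sleeve: band peak within 25 mm across and 35 mm along the rail of its middle, 4 to 28 mm above its axis, tilt and skew under 0.4 rad, weight on it. Orange pair hangs within 50 mm of its place; jar, can, spanner within 30 mm (x of blue_crown in the frame of sleeve between -0.025 and 0.025 m and y of blue_crown in the frame of sleeve between -0.035 and 0.035 m and z of blue_crown in the frame of sleeve between 0.004 and 0.028 m and angle between blue_headset's own z axis and vertical below 0.4 rad and angle between the x axis of blue_headset and the x axis of sleeve, either way round below 0.4 rad and linear speed of blue_headset below 0.04 m/s and angular speed of blue_headset below 0.4 rad/s and height (world z) of orange_headset above 0.045 m and distance of orange_headset from where it was at the start of the episode below 0.05 m and contact force between blue_headset and sleeve above 0.5 N and distance of each of jar, can, spanner from where it was at the start of the episode below 0.03 m); the robot touches nothing.
It fails at once if the blue ear defenders forced against the rack (over 60 N) (contact force between blue_headset and rack above 60 N).
It fails at once if the blue ear defenders forced down on the sleeve (over 60 N) (contact force between blue_headset and sleeve above 60 N).
It fails at once if the orange pair knocked off or shifted by over 50 mm (distance of orange_headset from where it was at the start of the episode above 0.05 m).
It fails at once if jar, can or spanner shifted by over 30 mm (distance of any of jar, can, spanner from where it was at the start of the episode above 0.03 m).
It also fails if it takes over 48 s, if anything falls off the work surface, if the arm or the gripper's body presses on something with over 40 N, if the wrist force passes 120 N, or if a joint passes its speed limit or range.

## Working session

There is one attempt and no reset: what is moved stays moved. The work goes in short steps, each a Python script; the robot and the scene stay as the last script left them, time stands still between calls to the robot, and variables do not carry over. Pictures are saved under pics/ and viewed, at most 10 in all, crops included, and the job is handed in when it is done.

```bash
mkdir -p pics; python3 - <<'E'
from bench import ctrl
import cv2
for n in("scene","top"):
    cv2.imwrite(f"pics/{n}0.png",ctrl.read_camera(n)); p=ctrl.camera_params(n); print({k:(v if k!='pose' else v) for k,v in p.items()})
print(ctrl.current_eef_rot())
E
```

```text
{'fx': 446.2778352591322, 'fy': 446.2778352591322, 'cx': 275.59329970975455, 'cy': 211.9026410231051, 'pose': array([[-0.87003403, -0.38970802,  0.30194112,  0.89105629],
       [ 0.49287492, -0.70092364,  0.5155389 ,  0.42035699],
       [ 0.01072802,  0.59735559,  0.80190474,  1.190716  ],
       [ 0.        ,  0.        ,  0.        ,  1.        ]])}
{'fx': 438.1322127899509, 'fy': 438.1322127899509, 'cx': 272.61841286208295, 'cy': 203.46848952462068, 'pose': array([[ 5.05796972e-04,  9.96147097e-01, -8.76966640e-02,
         4.44976066e-01],
       [-9.99743663e-01, -1.48131404e-03, -2.25923531e-02,
        -1.92759068e-01],
       [-2.26352132e-02,  8.76856112e-02,  9.95890998e-01,
         1.25159303e+00],
       [ 0.00000000e+00,  0.00000000e+00,  0.00000000e+00,
         1.00000000e+00]])}
[[-9.61104758e-01  2.76183798e-01 -3.93340330e-04]
 [ 2.76184061e-01  9.61104218e-01 -1.02306825e-03]
 [ 9.54861761e-05 -1.09191009e-03 -9.99999399e-01]]
```

View pics/scene0.png

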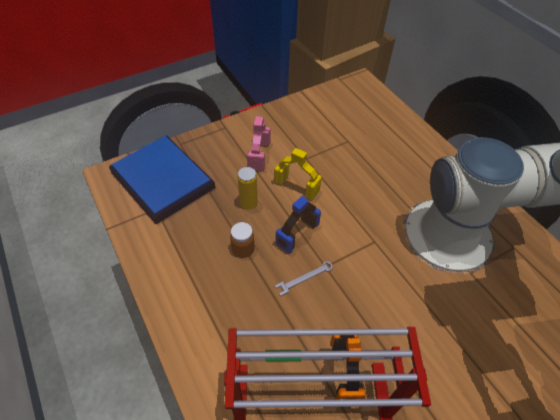

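View pics/top0.png

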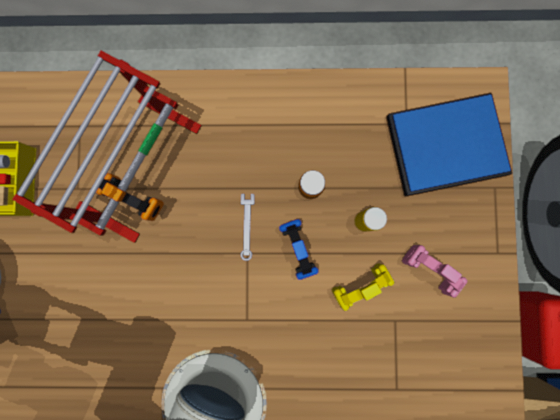

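Possible targets in the top view:
- blue pair (299,249)
- yellow look-alike (363,288)
- pink look-alike (436,270)
- blue box (450,145)
- orange pair on the rack (130,197)

I choose (299,249), which has blue cups and crown with a black band. In the scene view it is at (299,222). The green sleeve is at top (150,138) and scene (284,355). Next are close crops of the blue pair and the rack.

```bash
python3 - <<'E'
import cv2,numpy as np
t=cv2.imread("pics/top0.png");s=cv2.imread("pics/scene0.png")
def c(im,x,y,w,h,k):
    o=cv2.resize(im[y:y+h,x:x+w],None,fx=k,fy=k,interpolation=cv2.INTER_CUBIC)
    for i in range(0,w,10):
        cv2.line(o,(i*k,0),(i*k,8 if (x+i)%50 else 20),(255,255,255),1)
        if (x+i)%20==0: cv2.putText(o,str(x+i),(i*k,18),0,.35,(0,255,255),1)
    for j in range(0,h,10):
        cv2.line(o,(0,j*k),(8,j*k),(255,255,255),1)
        if (y+j)%20==0: cv2.putText(o,str(y+j),(8,j*k+4),0,.35,(0,255,255),1)
    return o
a=c(t,270,210,60,80,6);b=c(s,265,190,70,70,6)
o=np.zeros((480,790,3),np.uint8);o[:480,:360]=a;o[:420,365:785]=b;cv2.imwrite("pics/blue.png",o)
a=c(t,10,40,200,210,3)[:600];cv2.imwrite("pics/rackt.png",a)
a=c(s,220,320,215,95,3);cv2.imwrite("pics/racks.png",a)
E
```

```text
(no output)
```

View pics/blue.png

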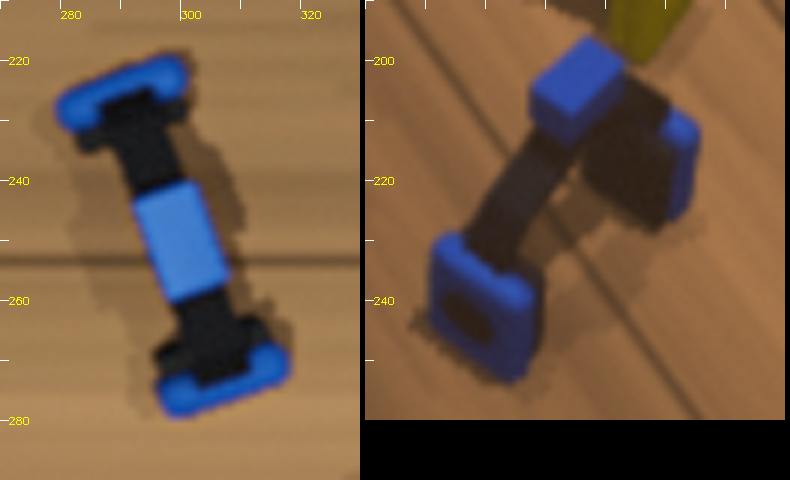

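View pics/rackt.png

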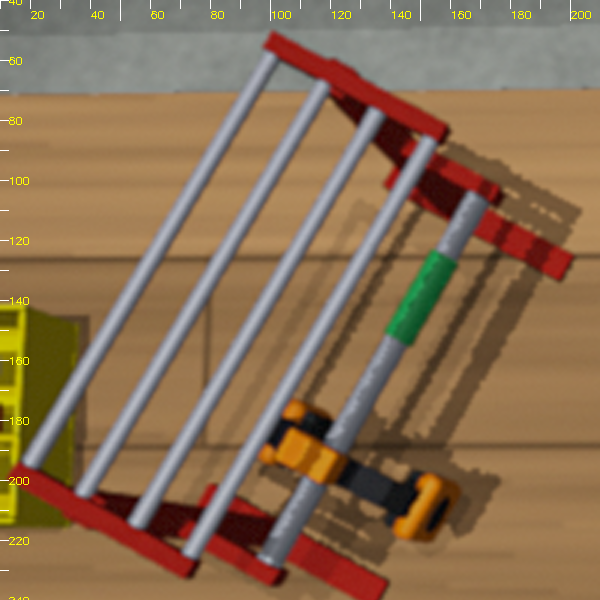

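View pics/racks.png

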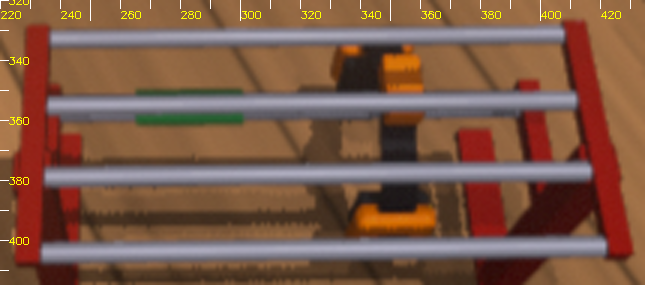

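```bash
cat > h.py <<'E'
import numpy as np, json
from bench import ctrl
from scipy.optimize import least_squares
def proj(n,P):
    c=ctrl.camera_params(n);T=np.linalg.inv(c["pose"]);p=np.atleast_2d(P)@T[:3,:3].T+T[:3,3]
    return np.c_[c["cx"]+c["fx"]*p[:,0]/-p[:,2], c["cy"]+c["fy"]*-p[:,1]/-p[:,2]]
def Rz(a): c,s=np.cos(a),np.sin(a); return np.array([[c,-s,0],[s,c,0],[0,0,1]])
def Ry(a): c,s=np.cos(a),np.sin(a); return np.array([[c,0,s],[0,1,0],[-s,0,c]])
A=np.radians(45); BACK=.006; UP=.004; SGN=1
def tool_in_head():
    z=np.array([np.cos(A),0,-np.sin(A)]);y=np.array([0,SGN,0.]);R=np.c_[np.cross(y,z),y,z]
    return R, np.array([0,0,.155+UP])+z*(.019-BACK)      # TCP in headset frame
def tcp(Rh,peak):   # headset rotation, world position of band peak -> TCP pose
    R,p=tool_in_head(); return peak+Rh@(p-np.array([0,0,.135])), Rh@R
def rackpose(th,D,lat=0): # pitch th (rad): headset z tilts to rack -x ; D peak distance from sleeve axis
    g=json.load(open("g.json")); Rh=Rz(g["ryaw"])@Ry(-th)
    return tcp(Rh,np.array(g["aim"])+Rh@np.array([0,0,D]))
E
cat > fit.py <<'E'
from h import *
tc=np.array([[292,243.3],[302.2,240.2],[308.3,257.2],[298.7,260.5]]);sc=np.array([[292.8,204],[302.2,195.8],[308.3,200.7],[299.3,208.7]])
C=np.array([[22,14,169],[22,-14,169],[-22,-14,169],[-22,14,169]])/1e3
# scene corner order: (+-) far/near matched by long edge: sc0->sc1 long edge
def f(p):
    W=C@Rz(p[2]).T+[p[0],p[1],0]
    a=proj("top",W)-tc; b=proj("scene",W)
    b=b[[int(np.argmin(np.linalg.norm(b-q,axis=1))) for q in sc]]-sc
    return np.r_[a.ravel(),b.ravel()]
s=least_squares(f,[.43,-.235,.38]);print("blue",s.x,np.degrees(s.x[2]),"\n",s.fun.round(1))
ct=lambda L:np.array(L)/3+[10,40]; cs=lambda L:np.array(L)/3+[220,320]
top=[ct(q) for q in([(430,140),(190,555)],[(377,115),(138,522)],[(325,88),(83,492)],[(270,60),(30,462)])]
scn=[cs(q) for q in([(50,38),(565,34)],[(48,105),(577,100)],[(45,177),(590,172)],[(40,254),(605,246)])]
rail=ct([(475,195),(270,560)]);sl=ct([(444,257),(399,337)])
def g(p):
    x,y,a,s_,L=p;w=lambda q:np.array(q)@Rz(a).T+[x,y,0];r=[]
    for i in range(4):
        e=w([[.045*i,-L,.326],[.045*i,L,.326]])
        r+=[proj("top",e)-top[i],proj("scene",e)-scn[i]]
    r+=[proj("top",w([[0,-.172,.19],[0,.172,.19]]))-rail,proj("top",w([[0,s_-.04,.19],[0,s_+.04,.19]]))-sl]
    return np.array(r).ravel()
k=least_squares(g,[.63,.16,np.arctan2(.947,.32),-.08,.17]);print("rack",k.x,np.degrees(k.x[2]),"\n",k.fun.round(1))
x,y,a,s_,L=k.x
sy=s_-np.sign(s_)*.005
aim=np.array([x,y,.19])+Rz(a)@[0,sy,0]
json.dump(dict(blue=list(s.x),ryaw=a,aim=list(aim)),open("g.json","w"));print("aim",aim)
import h
b=s.x
for h.SGN in(1,-1):
  for Ad in (35,45,52):
    h.A=np.radians(Ad)
    out=[]
    pk=np.array([b[0],b[1],.135]);Rh=Rz(b[2])
    P,R=tcp(Rh,pk);Ps=[(P-R[:,2]*.1,R),(P,R),(P+[0,0,.12],R)]+[rackpose(np.radians(t),D) for t,D in((60,.3),(60,.2),(60,.025),(30,.025),(0,.025),(0,.017))]
    q=rackpose(0,.017);Ps.append((q[0]-q[1][:,2]*.12,q[1]))
    print(h.SGN,Ad,[None if (v:=ctrl.ik(*p)) is None else np.round(v).astype(int).tolist() for p in Ps])
E
python3 fit.py
```

```text
blue [ 0.42483172 -0.23464149  0.33048752] 18.935540310612677 
 [-0.7  0.3 -0.1 -0.3 -0.3 -0.2 -1.5  0.2 -1.1 -0.7 -0.8 -1.3  0.5 -1.2
 -0.1 -0.2]
rack [ 0.63192743  0.1725723   1.06938502 -0.07768263  0.17174934] 61.2712483272145 
 [-0.4  0.3 -0.7 -0.2  0.3  0.1 -1.3 -0.2 -0.4 -0.8 -1.2  0.7  0.1 -0.
 -0.9 -0.2 -0.6 -1.2 -0.6  0.7  0.1 -0.3 -0.6 -0.7  0.3 -1.3 -0.5  0.7
  0.8 -0.8 -0.7 -0.4  0.7  1.1 -0.8  0.4  0.2 -0.8 -0.9  0.4]
aim [0.69566319 0.13763641 0.19      ]
1 35 [[-86, 25, 123, 58, 68, 124], [-73, 33, 125, 74, 58, 115], [-73, 16, 118, 63, 67, 140], [-49, 54, 98, 85, 121, 120], [-40, 59, 99, 89, 117, 113], [-24, 69, 95, 102, 113, 108], [-25, 49, 100, 90, 84, 122], [-17, 33, 93, 66, 62, 154], [-17, 34, 93, 66, 61, 153], [-27, 27, 93, 59, 72, 156]]
1 45 [[-78, 17, 119, 52, 63, 140], [-67, 27, 122, 66, 51, 131], [-67, 12, 114, 52, 63, 155], [-51, 49, 98, 80, 114, 124], [-42, 54, 100, 85, 109, 117], [-26, 63, 98, 98, 103, 110], [-24, 43, 99, 84, 76, 130], [-13, 31, 89, 52, 59, 168], [-13, 31, 89, 53, 59, 167], [-21, 24, 87, 48, 70, 170]]
1 52 [[-72, 13, 116, 45, 61, 153], [-6
[... 366 characters left out ...]
2], [-25, 49, 100, 90, 84, -58], [-17, 33, 93, 66, 62, -26], [-17, 34, 93, 66, 61, -27], [-27, 27, 93, 59, 72, -24]]
-1 45 [[-78, 17, 119, 52, 63, -40], [-67, 27, 122, 66, 51, -49], [-67, 12, 114, 52, 63, -25], [-51, 49, 98, 80, 114, -56], [-42, 54, 100, 85, 109, -63], [-26, 63, 98, 98, 103, -70], [-24, 43, 99, 84, 76, -50], [-13, 31, 89, 52, 59, -12], [-13, 31, 89, 53, 59, -13], [-21, 24, 87, 48, 70, -10]]
-1 52 [[-72, 13, 116, 45, 61, -27], [-62, 23, 120, 57, 47, -35], [-62, 10, 111, 44, 61, -14], [-51, 45, 97, 77, 110, -53], [-43, 49, 100, 82, 104, -60], [-27, 59, 99, 95, 97, -68], [-23, 39, 98, 78, 70, -44], [-10, 30, 85, 43, 59, -2], [-10, 30, 86, 43, 59, -3], [-17, 22, 83, 40, 71, -1]]
```

```bash
sed -i 's/SGN=1/SGN=-1/' h.py; python3 - <<'E'
from h import *
import cv2
b=json.load(open("g.json"))["blue"];Rh=Rz(b[2]);P,R=tcp(Rh,np.array([b[0],b[1],.135]))
D=ctrl.current_eef_rot();p=ctrl.current_tool_pos()
ctrl.command_gripper(.66)
ctrl.goto([.12,.38,.45],D)
J=ctrl.current_q();J[0]=-70;ctrl.movej(J)
print(ctrl.current_tool_pos())
ctrl.goto(P-R[:,2]*.12,R)
print(ctrl.move_l(P-R[:,2]*.04,.1,contact_N=8),ctrl.current_t())
for n in("scene","top"):cv2.imwrite(f"pics/{n}1.png",ctrl.read_camera(n))
t=cv2.imread("pics/top1.png")[190:300,230:370];s=cv2.imread("pics/scene1.png")[150:260,240:380]
cv2.imwrite("pics/c1.png",cv2.resize(np.hstack([t,s]),None,fx=2.8,fy=2.8,interpolation=2))
print(P,ctrl.current_tool_pos(), proj("top",P),proj("scene",P))
E
```

```text
[ 0.19126395 -0.35011172  0.44909449]
False 7.2667
[ 0.43352665 -0.23165852  0.14980761] [ 0.40662763 -0.24124918  0.17845692] [[298.14650631 246.65008812]] [[297.93705352 207.29201707]]
```

View pics/c1.png

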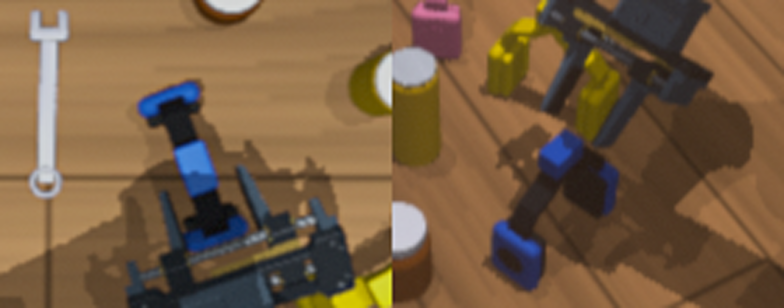

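The open fingers straddle the blue band (top crop, fingers at about x=170 and 250, block at 195,165). The approach is lined up, so I'll close in and grip.

```bash
python3 - <<'E'
from h import *
import cv2
b=json.load(open("g.json"))["blue"];Rh=Rz(b[2]);P,R=tcp(Rh,np.array([b[0],b[1],.135]))
print(ctrl.move_l(P,.06,contact_N=8))
ctrl.command_gripper(0.);print("grip",ctrl.current_grip_width()*91,ctrl.current_grasp_force(),ctrl.current_contact_force())
ctrl.move_l(P+[0,0,.15],.12);print("lift",ctrl.current_grip_width()*91,ctrl.current_contact_force())
p,r=rackpose(np.radians(60),.32);ctrl.goto(p,r)
p,r=rackpose(np.radians(60),.2);ctrl.move_l(p,.1,contact_N=8)
print(ctrl.current_contact_force(),ctrl.current_wrist_torque(),ctrl.current_t(),p-ctrl.current_tool_pos())
t,s=[ctrl.read_camera(n) for n in("top","scene")]
cv2.imwrite("pics/top2.png",t);cv2.imwrite("pics/scene2.png",s)
cv2.imwrite("pics/c2.png",cv2.resize(np.hstack([t[60:270,60:270],s[210:420,215:425]]),None,fx=1.9,fy=1.9,interpolation=2))
Q,_=rackpose(np.radians(60),.2)
g=json.load(open("g.json"));Rh=Rz(g["ryaw"])@Ry(-np.radians(60));pk=np.array(g["aim"])+Rh@np.array([0,0,.2])
for c in([-.022,.014,.034],[-.022,-.014,.034],[.022,-.014,.034],[.022,.014,.034]):
    w=pk+Rh@np.array(c);print(((proj("top",w)[0]-60)*1.9).round(),((proj("scene",w)[0]-[215,210])*1.9+[399,0]).round())
E
```

```text
False
grip 27.698262323959735 29.98601496219635 [-2.11226187 -0.08296626  3.20258287]
lift 27.406902223943245 [-0.4683098  -0.16491147 -2.72702749]
[-0.6579275  -0.47920339 -2.31766082] [-1.03736704  0.64490097  0.00438909] 12.575 [ 4.21658555e-05  4.75242402e-04 -2.65622601e-04]
[295. 229.] [540.  79.]
[306. 209.] [517.  79.]
[285. 194.] [518.  78.]
[273. 216.] [541.  78.]
```

View pics/c2.png

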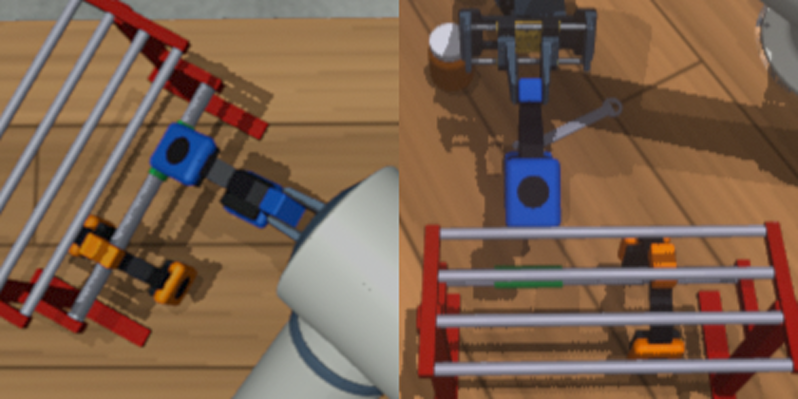

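The pair is in the grip, yawed in line with the rack. Its leading cup is over the sleeve line and just in front of the front bar (top crop at 185,152). I'll slide it in along its legs and rotate about the sleeve.

```bash
python3 - <<'E'
from h import *
import cv2
p,r=rackpose(np.radians(60),.030)
hit=ctrl.move_l(p,.06,contact_N=6);print("in",hit,ctrl.current_contact_force(),ctrl.current_t())
if not hit:
  for t in (50,40,30,20,10,0):
    p,r=rackpose(np.radians(t),.030);hit=ctrl.move_l(p,.05,ori=r,contact_N=6)
    print(t,hit,ctrl.current_contact_force().round(2),ctrl.current_t(),ctrl.current_grip_width()*91)
    if hit:break
t,s=[ctrl.read_camera(n) for n in("top","scene")]
cv2.imwrite("pics/top3.png",t);cv2.imwrite("pics/scene3.png",s)
cv2.imwrite("pics/c3.png",cv2.resize(np.hstack([t[60:270,60:270],s[210:420,215:425]]),None,fx=1.9,fy=1.9,interpolation=2))
E
```

```text
in False [-0.67786721 -0.76414371 -2.71529459] 15.6583
50 True [ 0.37 -0.61 -2.71] 15.9167 27.393086907043834
```

View pics/c3.png

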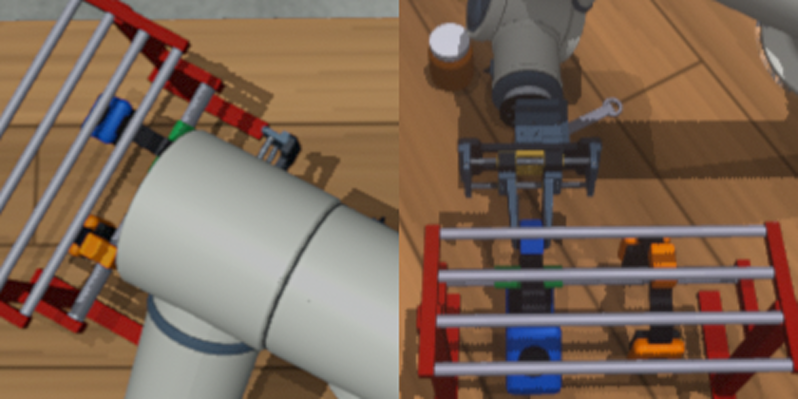

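The far leg is through under the shelf with the band at the sleeve (scene crop at 530,285). The stop came during the quick rotation and the force is back to its baseline, so it was inertia. I'll continue more slowly.

```bash
python3 - <<'E'
from h import *
import cv2
for t in (50,40,30,20,10,0):
    p,r=rackpose(np.radians(t),.030);hit=ctrl.move_l(p,.016,ori=r,contact_N=8)
    print(t,hit,ctrl.current_contact_force().round(2),ctrl.current_t(),ctrl.current_grip_width()*91)
    if hit:break
t,s=[ctrl.read_camera(n) for n in("top","scene")]
cv2.imwrite("pics/top4.png",t);cv2.imwrite("pics/scene4.png",s)
cv2.imwrite("pics/c4.png",cv2.resize(np.hstack([t[60:270,60:270],s[210:420,215:425]]),None,fx=1.9,fy=1.9,interpolation=2))
E
```

```text
50 False [ 0.01 -0.37 -2.85] 16.3333 27.92032337882035
40 False [ 0.36  0.81 -1.58] 16.9833 27.31671653064186
30 False [ 0.31 -0.05 -1.47] 17.6333 27.90787080564588
20 False [ 0.75 -1.28 -1.98] 18.2833 27.66669268329086
10 False [-0.94  0.31 -2.19] 18.9333 27.696751913518174
0 False [-0.14  0.35 -2.22] 19.5833 27.79755439209681
```

View pics/c4.png

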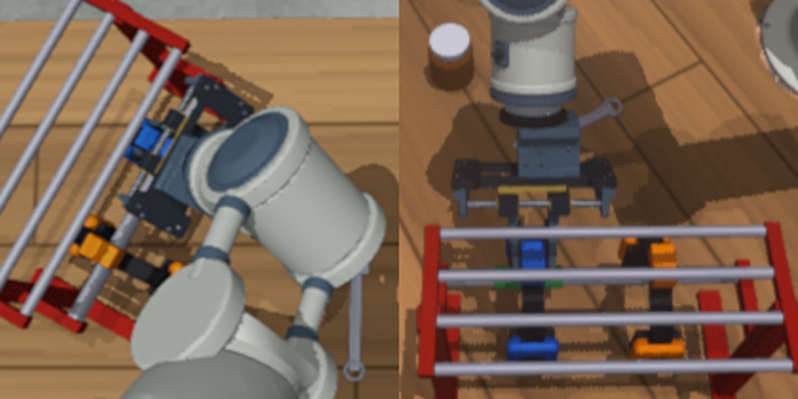

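The blue pair is upright over the sleeve, with one cup in front and one behind (scene crop, block at 532,255). Next: lower to contact, release and back out.

```bash
python3 - <<'E'
from h import *
import cv2
p,r=rackpose(0,.030);p0=ctrl.current_tool_pos()
hit=ctrl.move_l(p-[0,0,.018],.012,contact_N=3);print(hit,p0-ctrl.current_tool_pos(),ctrl.current_contact_force(),ctrl.current_t())
ctrl.command_gripper(.5);ctrl.sleep(.5)
q=ctrl.current_tool_pos();z=ctrl.current_eef_rot()[:,2]
hit=ctrl.move_l(q-z*.06,.04,contact_N=6);print("out",hit,ctrl.current_contact_force())
if not hit: ctrl.move_l(q-z*.2,.12,contact_N=10)
ctrl.sleep(1.5);print(ctrl.current_t())
t,s=[ctrl.read_camera(n) for n in("top","scene")]
cv2.imwrite("pics/top5.png",t);cv2.imwrite("pics/scene5.png",s)
cv2.imwrite("pics/c5.png",cv2.resize(np.hstack([t[60:270,60:270],s[210:420,215:425]]),None,fx=1.9,fy=1.9,interpolation=2))
E
```

```text
True [-0.00037567 -0.00035806  0.01121827] [-1.56698606 -1.42770123  5.13779317] 20.6583
out False [-0.0301038  -0.72115938  0.37892027]
26.1083
```

View pics/c5.png

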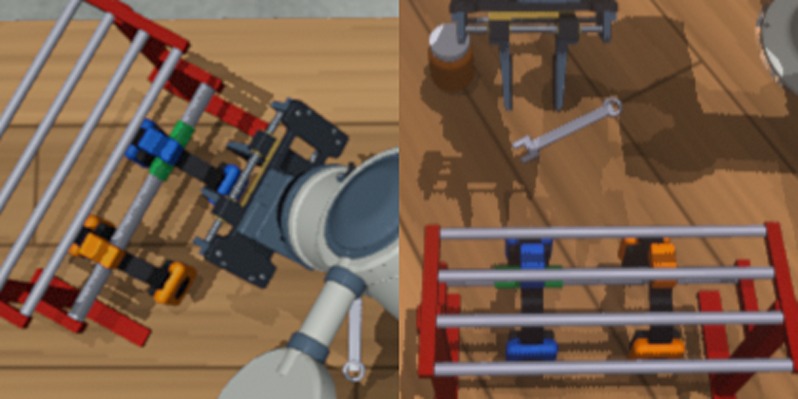

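The blue pair hangs on the sleeve (top crop 162,150), level, parallel to the orange pair, and the gripper is clear. I'll let any swing settle briefly and sign off.

```bash
python3 - <<'E'
from bench import ctrl
import numpy as np
a=ctrl.read_camera("scene").astype(int);ctrl.sleep(2);b=ctrl.read_camera("scene").astype(int)
print(abs(a-b)[320:,220:430].max(),ctrl.current_t());print(ctrl.sign_off())
E
```

```text
11 28.3083
the job is handed in; nothing more can be done
None
```

The blue ear defenders hang on the green sleeve, one cup on each side, settled with the gripper clear; the job was handed in at 28.3 s, and the orange pair, jar and spanner looked unmoved in the last pictures (the can was outside the crops I viewed).

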